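# Lock the tube block of the dry-block heater with its T-key

## Task

Lock the tube block into the dry-block heater: take the T-key from its stand, lower it down the heater's deep shaft, feel for the square stem at the bottom and turn it clockwise (seen from above) until it comes up against its stop and the locking tongue is fully out over the block's edge. Be gentle: do not press the key hard onto the stem or the heater, and do not keep forcing the stem once it has reached its stop. Then draw the key out, put it back upright in the stand, fully down, let go of it, and leave everything else on the bench where it is.

Things in the scene. Friction and masses are not known exactly. Their poses are not given: they have to be found in the camera images.
- key: steel T-key, first upright in its stand. Origin: centre of its lower end; z up, x along the cross-bar. Lower end: square tube, sides along x and y, 25 mm wide (35 over corners), 30 mm long, with an 18.5 mm square socket 18 mm deep, open below. Shank 12 mm round. Cross-bar on top: 90 mm long (x), 14 wide (y), 20 high, z = 138 to 158 mm. 0.2 to 0.33 kg, centre of mass 100 mm up
- key_handle (a point): middle of the key's cross-bar, 148 mm above the key's lower end; same axes as the key. A grip of 50 to 80 N across its width holds it well; near 120 N the bar can squirm out of the pads
- stand: grey plastic stand of the key, fixed, 80 x 80 mm, 60 mm high, origin under its centre. Round vertical hole in the middle of its top, 39 mm wide, 50 mm deep (floor of the hole 10 mm above the bench)
- heater: dry-block heater, fixed. Origin on the shaft's axis at bench level, z up. Near end: square aluminium tower 70 x 70 mm, 115 mm high, with the shaft, a round hole 40 mm wide, down its middle. The white housing with the tube block, 150 mm wide and at most 115 mm high, stretches along +x from x = 35 to 195 mm
- shaft_mouth (a point): centre of the shaft's mouth, 115 mm above the bench, heater's axes. On the shaft's axis stands a 16 mm square stem, its top 73 mm below the mouth, the top 4 mm tapered to 10 mm. Its yaw is not known: feel for it (it repeats every quarter turn, 0.17 rad of play in the socket either way). With the socket fully down on it the key's lower end is 91 mm below the mouth
- lock_tongue (a joint): how far the dark steel tongue is out of the tower's +x side, over the block's edge: 0 in, 0.014 m fully out. The stem drives it evenly, 14 mm a radian; it starts 0 to 4 mm out, so the stem has 0.7 to 1.0 rad to turn, clockwise, to a hard stop. Its friction is about 0.1 N m; it stays where it is left. At the stop the torque climbs steeply; over about 0.6 N m is forcing
- tongue_tip (a point): middle of the tongue's outer end, 99 mm above the bench; moves along the heater's +x from x = 53 to 67 mm
- jar: white round jar, bystander, 86 mm wide, 100 mm high, origin under its centre
- tip_box: clear and pink pipette-tip box, bystander, 114 x 79 x 67 mm high, origin under its centre
- tube_rack: green tube rack, bystander, 200 x 70 x 43 mm high, origin under its centre
- marker: blue marker pen, bystander, lying, 130 mm long, 14 mm thick
- pipette: grey hand pipette, bystander, lying, 260 mm long, 45 mm wide
- slide_case: grey flat slide case, bystander, 120 x 85 x 30 mm high
Mind the look-alikes: they are no part of the job. Leave any red look-alike of the key alone. What is shaped like the stand but blue is not meant.

How it is judged:
By the outcome, as a careful person would: the job done as asked, in the order asked, and still so for the second after the job is handed in, with the robot touching nothing.
It also fails if it takes over 72 s, if anything falls off the work surface, if the arm or the gripper's body presses on something with over 40 N, if the wrist force passes 120 N, or if a joint passes its speed limit or range.

## Robot

A 6-joint arm with a two-finger parallel gripper is mounted at the origin on the work surface. World frame = base frame: x ahead of the robot, y to its left, z up, the work surface at z = 0. Lengths are in m, angles in degrees, forces in N, time in s.
With the tool pointing down it reaches from about 0.25 to 0.725 m from the base axis. Payload 9.7 kg.
Tool frame: the origin (TCP) lies midway between the tips of the shut fingers; the grasp point (between the pads) lies 19 mm behind it; z points along the fingers, y is the line along which they close (so a half turn about z gives the same grasp; the last joint's range is limited). The gripper opens to 85 mm and grips with 20 to 120 N. Pads are 22 mm wide; open, the fingers measure 114 mm over their backs; the gripper's body (76 mm by 85 mm) begins 54 mm behind the grasp point. The pads swing forward as they close: fully open they stand 13 mm farther back than shut.
Start: joints at [-77.12, 4.979, 10.078, 95.1, 0, 90], TCP at [0.123, -0.536, 0.231] pointing down, gripper open.
Joint ranges: [-179.16, 179.16], [-48.56, 103.87], [-65.8, 70.77], [-126.05, 130.52], [-82.76, 87.17], [-180, 180]. Speed limits (degrees/s): [127.2, 127.2, 147.25, 180, 180, 180].

## Interface

Orientations are given as [roll, pitch, yaw] about the fixed x, y, z axes, in that order (R = Rz(yaw) Ry(pitch) Rx(roll)).
In Python, from workcell import * gives the robot as it stands.
- The arm moves only by the tool servo_tool, never from a script. Its argument "moves" is a list of rows, each a list of 4 numbers: the shift along the world's x, y, z in fractions of the full range, 1 being 100 cm, then the turn about the world's z in fractions of the full range, 1 being 2 rad. A call has 1 to 20 rows; each row is the pose to reach, as a shift and turn from the pose commanded when the call began; what a row does not reach only later rows make up. A row lasts 1/12 s, in which the tool goes at most 41.7 mm and 7.16 degrees, less where a joint would pass 70% of its speed; a pose out of reach is approached as far as the arm can. Shift and turn numbers lie between -1 and 1, and a call with a number outside is refused. A call with a gripper value outside its range is refused whole. "claw" is the closure, from 0 (fully open) to 1 (shut), set as the call begins (left out, the last holds). The fingers move at their own pace and stop on an object; "force" is the grip in N (left out, the last holds). Time passes only in rows, so rows that repeat a pose let the fingers close. It gives the time, the measured TCP pose, the force, the opening and the grip force at its end, in the units of the state.
- get_obs(): the state, without advancing time (a new reading comes with each control period).
- camera(name): name is "side" or "top" or "wrist"; returns the picture (480x640x3 uint8, red, green, blue); there is no depth.
- get_calibration(name): a dict with "fx", "fy", "cx", "cy" (pixels), "rvec" (rotation vector, rad) and "tvec" (3), from world to camera coordinates, as OpenCV has them; the wrist camera has in their place "tool_from_camera" (4x4, takes a point from camera to tool coordinates, whose origin is the TCP and whose axes are the flange's). Camera axes: x right, y down, z forward; pixel columns grow to the right and rows downward; lengths in m; the calibration is good to about 2 mm. A picture is of the moment at which its call begins: read the wrist's pose just before it. get_calibration takes no time and is no camera call.
- job_done(): hands the job in; it is judged then, once.
The state is a dict: "time": time; "q": joint angles; "qd": joint speeds; "joint_efforts": joint torques, N m; "ee_pos": TCP position; "tcp_rot": TCP orientation; "wrist_force": force on the tool from outside, world axes, zero at the start; "torque": the same for the moment, N m; "opening": finger opening in m; "grasp_force": force on a finger pad.
Only numpy, scipy, OpenCV 4.12 (cv2) and the standard library are available. Lean on these libraries where they do the work, as an engineer would, in place of code of your own. Each camera call takes 0.05 s, during which the arm holds its last target. There are 200 camera calls.

## Working session

There is one attempt and no reset: what is moved stays moved. The work goes in short steps, Python scripts to look and compute and a tool call to move; the robot and the scene stay as the last step left them, time stands still between calls to the robot, and variables do not carry over. Pictures are saved under pics/ and viewed, at most 10 in all, crops included, and the job is handed in when it is done.

Besides the shell and the picture viewer there is one more tool, called after "Call:" as name(argument=value, ...) on one line, values as JSON. servo_tool: Moves the arm, as the interface text tells. Its arguments: {"type":"object","properties":{"moves":{"type":"array","items":{"type":"array","items":{"type":"number"}}},"claw":{"type":"number"},"force":{"type":"number"}},"required":["moves"]}

```bash
mkdir -p pics; ls; python3 - <<'E'
from workcell import *
import cv2,numpy as np
for n in ("top","side"):
    im=camera(n); cv2.imwrite(f"pics/{n}0.png",im[:,:,::-1]); c=get_calibration(n); print(n,c)
print(get_obs()); print(get_calibration("wrist"))
E
```

```text
pics
top {'fx': 543.4006857394867, 'fy': 543.4006857394867, 'cx': 313.4650414497311, 'cy': 244.25441600193528, 'rvec': array([ 2.15762474, -2.13142795,  0.20781577]), 'tvec': array([-0.03766506,  0.60194355,  1.22434691])}
side {'fx': 602.3665870136035, 'fy': 602.3665870136035, 'cx': 314.1928765338521, 'cy': 241.56727810659365, 'rvec': array([ 2.11736838, -0.11983582,  0.08115942]), 'tvec': array([-0.57872292,  0.10457532,  1.57555807])}
{'time': 0.1, 'q': array([-7.71191575e+01,  5.00719997e+00,  1.00390267e+01,  9.51011903e+01,
       -3.48731833e-04,  8.99998945e+01]), 'qd': array([ 0.06146125, -0.08785019,  0.11982235,  0.0471031 , -0.02884587,
        0.06273498]), 'joint_efforts': array([ 8.87504120e-04, -5.21558619e+01,  4.65655267e+01,  1.58538896e-02,
       -1.49598759e-05,  5.84231032e-06]), 'ee_pos': array([ 0.12255786, -0.53594688,  0.23066146]), 'tcp_rot': array([-1.79930636e+02,  3.48603835e-04,  1.28809484e+01]), 'wrist_force': array([ 0.3642841 , -0.68766058,  0.44174286]), 'torque': array([0.01953332, 0.01137042, 0.05871344]), 'grasp_force': 0.0, 'opening': 0.08550695605854647}
{'fx': 341.3286850334583, 'fy': 341.3286850334583, 'cx': 322.0530543794273, 'cy': 249.01205389158605, 'tool_from_camera': array([[-1.66789172e-03, -9.64680814e-01, -2.63416296e-01,
         6.73223178e-02],
       [ 9.99998518e-01, -1.49666180e-03, -8.50700305e-04,
        -4.36911402e-04],
       [ 4.26409154e-04, -2.63417325e-01,  9.64681881e-01,
        -1.42565529e-01],
       [ 0.00000000e+00,  0.00000000e+00,  0.00000000e+00,
         1.00000000e+00]])}
```

View pics/top0.png

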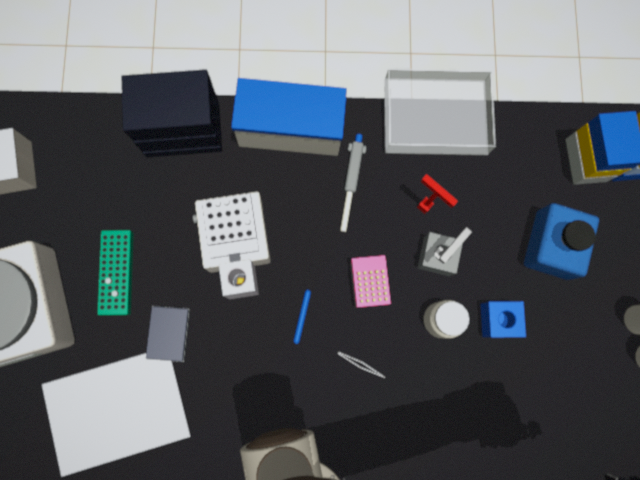

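View pics/side0.png

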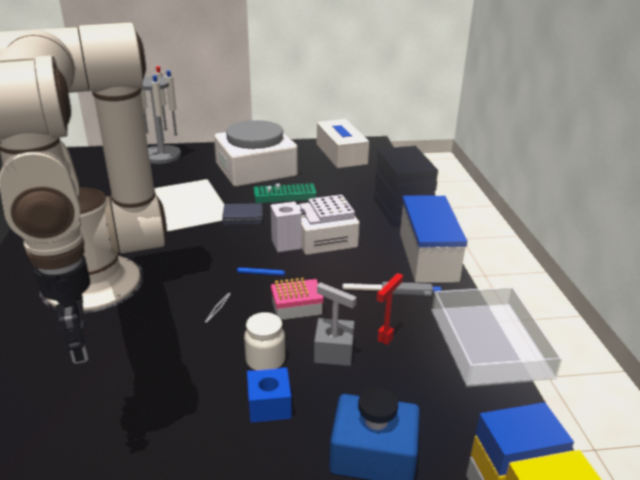

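The top view shows the key bar near (455,244) over the grey stand at (440,253), and the heater tower's shaft at about (238,277). In the side view the bar runs (318,288)–(355,303) and the tower top is at about (286,210). Next I'll zoom in on these areas.

```bash
cat > h.py <<'E'
from workcell import *
import cv2,numpy as np
def ray(n,uv):
    c=get_calibration(n); K=np.array([[c['fx'],0,c['cx']],[0,c['fy'],c['cy']],[0,0,1.]])
    d=np.linalg.inv(K)@[uv[0],uv[1],1]
    if n=='wrist':
        raise SystemExit
    R=cv2.Rodrigues(c['rvec'])[0]; return -R.T@c['tvec'], R.T@d
def wray(pose,uv):
    from scipy.spatial.transform import Rotation as Ro
    c=get_calibration('wrist'); T=c['tool_from_camera']
    d=np.array([(uv[0]-c['cx'])/c['fx'],(uv[1]-c['cy'])/c['fy'],1])
    R=Ro.from_euler('xyz',pose[1],degrees=True).as_matrix()
    return np.array(pose[0])+R@T[:3,3], R@T[:3,:3]@d
def plane(r,z):
    o,d=r; return o+d*(z-o[2])/d[2]
def tri(*rs):
    A=0;b=0
    for o,d in rs:
        d=d/np.linalg.norm(d);P=np.eye(3)-np.outer(d,d);A=A+P;b=b+P@o
    x=np.linalg.solve(A,b)
    return x,[float(np.linalg.norm(np.cross(x-o,d/np.linalg.norm(d)))*1000) for o,d in rs]
E
python3 - <<'E'
import cv2,numpy as np
t=cv2.imread('pics/top0.png');s=cv2.imread('pics/side0.png')
def cr(im,x,y,w=80,h=60): return cv2.resize(im[y:y+h,x:x+w],(400,300),interpolation=cv2.INTER_CUBIC)
o=np.vstack([np.hstack([cr(t,405,220),cr(t,190,245)]),np.hstack([cr(s,300,275,100,75)[:300],cr(s,262,195)])])
cv2.imwrite('pics/crop1.png',o)
E
```

```text
(no output)
```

View pics/crop1.png

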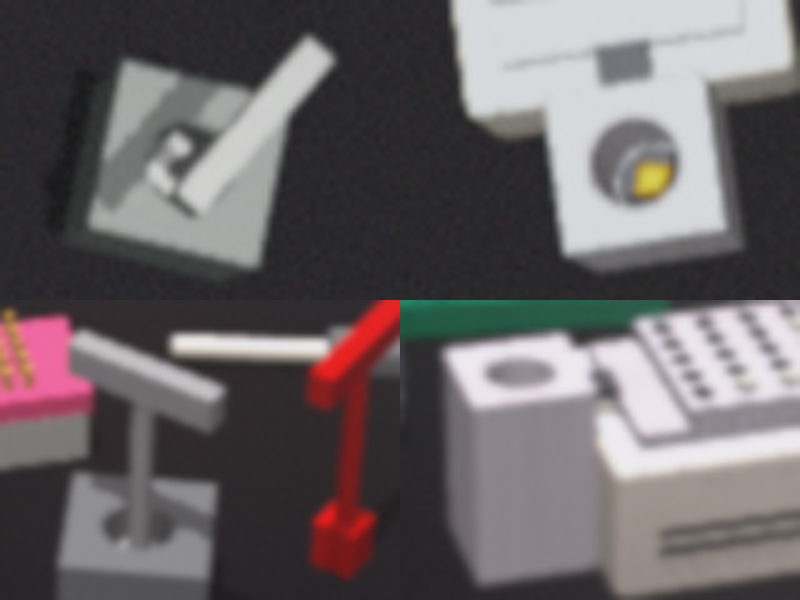

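The crops show the bar from (444,259) to (470,230) in top pixels, the shaft mouth at (237,277.6) with the yellow stem visible in it, and in the side view the mouth at (286,209.6), bar centre (336.8,292) and stand hole (334.5,331.8).

```bash
python3 - <<'E'
from h import *
np.set_printoptions(precision=4,suppress=True)
T=lambda x,y:ray('top',(405+x/5,220+y/5))
T2=lambda x,y:ray('top',(190+(x-400)/5,245+y/5))
S=lambda x,y:ray('side',(300+x/4,275+(y-300)/4))
S2=lambda x,y:ray('side',(262+(x-400)/5,195+(y-300)/5))
print('bar',tri(T(259,122),S(147,368)))
a,b=tri(T(323,48),S(215,395))[0],tri(T(195,195),S(80,341))[0];print(a,b,np.degrees(np.arctan2(*(a-b)[1::-1])))
a,b=plane(T(323,48),.168),plane(T(195,195),.168);print(a,b,(a+b)/2,np.linalg.norm(a-b),np.degrees(np.arctan2(*(a-b)[1::-1])))
print('stand corners z.06',[plane(T(*p),.06) for p in((122,60),(287,88),(260,270),(90,232))])
print('stand side',[plane(S(*p),.06) for p in((75,477),(217,485),(212,580),(58,568),(138,527))])
print('mouth',tri(T2(635,163),S2(520,373)),plane(T2(635,163),.115),plane(S2(520,373),.115))
c=[plane(T2(*p),.115) for p in((548,108),(712,80),(727,232),(562,258))];print('tower',c,np.mean(c,0))
c=[plane(S2(*p),.115) for p in((445,348),(570,333),(597,395),(470,408))];print('towerside',c,np.mean(c,0))
E
```

```text
bar (array([ 0.588 , -0.3357,  0.1656]), [0.9601400701214934, 0.9601400701215279])
[ 0.6199 -0.3642  0.1668] [ 0.556  -0.3072  0.1651] -41.786809638906234
[ 0.6194 -0.3638  0.168 ] [ 0.5546 -0.3063  0.168 ] [ 0.587  -0.3351  0.168 ] 0.0866169100875447 -41.58862805537293
stand corners z.06 [array([ 0.6341, -0.3027,  0.06  ]), array([ 0.6218, -0.3805,  0.06  ]), array([ 0.5355, -0.3647,  0.06  ]), array([ 0.5523, -0.2856,  0.06  ])]
stand side [array([ 0.5578, -0.2915,  0.06  ]), array([ 0.6362, -0.307 ,  0.06  ]), array([ 0.6196, -0.3854,  0.06  ]), array([ 0.5391, -0.3671,  0.06  ]), array([ 0.5867, -0.3382,  0.06  ])]
mouth (array([0.5169, 0.1391, 0.1106]), [1.70166383618118, 1.7016638361810934]) [0.5148 0.1385 0.115 ] [0.5181 0.1312 0.115 ]
tower [array([0.5386, 0.1776, 0.115 ]), array([0.552 , 0.1059, 0.115 ]), array([0.4849, 0.0974, 0.115 ]), array([0.4727, 0.1689, 0.115 ])] [0.5121 0.1374 0.115 ]
towerside [array([0.4782, 0.1651, 0.115 ]), array([0.5503, 0.1762, 0.115 ]), array([0.5583, 0.1016, 0.115 ]), array([0.4877, 0.0939, 0.115 ])] [0.5186 0.1342 0.115 ]
```

Units first: shifts go in shares of 100 cm and turns go in shares of 2 rad. So 62.9 cm / 100 = 0.629, 34.3 cm / 100 = 0.343, 0.5 rad / 2 = 0.25.

Call:
servo_tool(moves=[[0.02,0.03,0,0.05],[0.05,0.09,0,0.1],[0.343,0.629,-0.06,0.25],[0.343,0.629,-0.06,0.25],[0.343,0.629,-0.06,0.25],[0.343,0.629,-0.06,0.25],[0.343,0.629,-0.06,0.25],[0.343,0.629,-0.06,0.25],[0.343,0.629,-0.06,0.25],[0.343,0.629,-0.06,0.25],[0.343,0.629,-0.06,0.25],[0.343,0.629,-0.06,0.25],[0.343,0.629,-0.06,0.25],[0.343,0.629,-0.06,0.25],[0.343,0.629,-0.06,0.25],[0.343,0.629,-0.06,0.25],[0.343,0.629,-0.06,0.25],[0.343,0.629,-0.06,0.25],[0.343,0.629,-0.06,0.25],[0.343,0.629,-0.06,0.25]], claw=0)

```text
time: 1.77
ee_pos: [0.4653, 0.0936, 0.1705]
tcp_rot: [-180.0, 0.1, 41.7]
wrist_force: [-1.4, -0.5, -0.2]
opening: 0.0854
grasp_force: 0.0
```

```bash
python3 - <<'E'
from h import *
o=get_obs();im=camera('wrist');cv2.imwrite('pics/w1.png',im[:,:,::-1]);print(o['ee_pos'],o['tcp_rot'],o['q'])
np.savez('w1.npz',im=im,p=o['ee_pos'],r=o['tcp_rot'])
E
```

```text
[0.46530072 0.09356777 0.17050975] [-1.79952151e+02  9.96278298e-02  4.16512016e+01] [ 1.13753711e+01 -6.03213363e+00 -7.58418612e+00  8.85581105e+01
 -8.90617037e-03  1.49724220e+02]
```

View pics/w1.png

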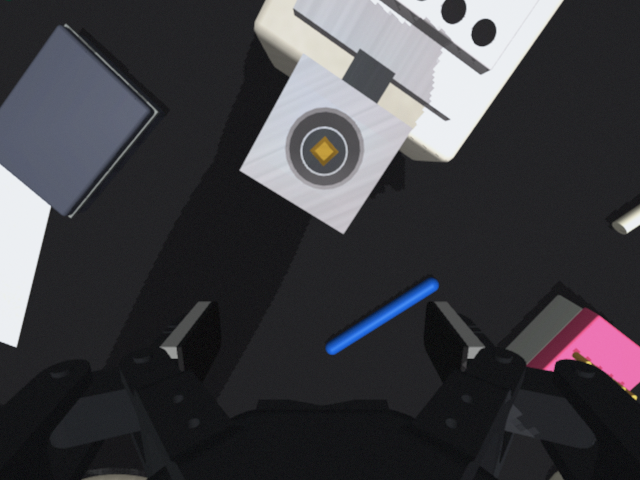

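The wrist view looks straight down the shaft: the mouth is centred near (325,148) and the yellow stem is near (323,151), turned about 45° in the image. Now I'll measure both.

```bash
python3 - <<'E'
from h import *
np.set_printoptions(precision=4,suppress=True)
d=np.load('w1.npz');im=d['im'];P=(d['p'],d['r'])
hsv=cv2.cvtColor(im,cv2.COLOR_RGB2HSV)
roi=np.zeros(im.shape[:2],np.uint8);roi[95:205,275:375]=1
m=((hsv[...,1]>90)&(hsv[...,0]>8)&(hsv[...,0]<35)&(hsv[...,2]>40)&(roi>0)).astype(np.uint8)
c=max(cv2.findContours(m,0,1)[0],key=cv2.contourArea);r=cv2.minAreaRect(c);print('stem px',r)
b=np.array([plane(wray(P,p),.038) for p in cv2.boxPoints(r)]);print(b,b.mean(0),[np.degrees(np.arctan2(*(b[i+1]-b[i])[1::-1]))%90 for i in range(3)],[np.linalg.norm(b[i+1]-b[i]) for i in range(3)])
mb=((hsv[...,1]>90)&(hsv[...,0]>8)&(hsv[...,0]<35)&(hsv[...,2]>150)&(roi>0)).astype(np.uint8)
c=max(cv2.findContours(mb,0,1)[0],key=cv2.contourArea);r=cv2.minAreaRect(c);print('bright',r)
b=np.array([plane(wray(P,p),.042) for p in cv2.boxPoints(r)]);print(b.mean(0),[np.degrees(np.arctan2(*(b[i+1]-b[i])[1::-1]))%90 for i in range(3)])
g=cv2.cvtColor(im,cv2.COLOR_RGB2GRAY)
# bright tower top -> hole edge
w=((g<140)).astype(np.uint8)&roi
c=max(cv2.findContours(w,0,1)[0],key=cv2.contourArea)
e=cv2.fitEllipse(c);print('mouth',e,plane(wray(P,e[0]),.115), 'diam mm',np.array(e[1])*0)
q=[plane(wray(P,p),.115) for p in((302,56),(415,124),(344,233),(240,170))];print('tower corners',np.array(q),np.mean(q,0))
print('edge yaw',[np.degrees(np.arctan2(*(q[(i+1)%4]-q[i])[1::-1])) for i in range(4)])
# second view: top camera
ts=[tri(wray(P,e[0]),ray('top',(237,277.6)))];print(ts)
# red bar
for p in((424,177),(456,204)):print('red',plane(ray('top',p),.158))
E
```

```text
stem px ((323.7509460449219, 150.72830200195312), (21.377470016479492, 21.868906021118164), 47.48955535888672)
[[0.5115 0.1491 0.038 ]
 [0.5279 0.147  0.038 ]
 [0.5267 0.1309 0.038 ]
 [0.5101 0.1328 0.038 ]] [0.5191 0.1399 0.038 ] [np.float64(82.6593463483105), np.float64(85.583273600203), np.float64(83.27735133977478)] [np.float64(0.01652835515053901), np.float64(0.01612841766896242), np.float64(0.016716055244159273)]
bright ((323.75, 150.25001525878906), (14.142135620117188, 14.849241256713867), 45.0)
[0.5193 0.1402 0.042 ] [np.float64(85.22910724713314), np.float64(87.96214644089439), np.float64(85.65810470556295)]
mouth ((324.1900329589844, 147.64617919921875), (70.70419311523438, 74.51653289794922), 1.4238907098770142) [0.5196 0.1405 0.115 ] diam mm [0. 0.]
tower corners [[0.5461 0.1796 0.115 ]
 [0.5618 0.1116 0.115 ]
 [0.4911 0.0994 0.115 ]
 [0.479  0.1681 0.115 ]] [0.5195 0.1397 0.115 ]
edge yaw [np.float64(-77.03166333829039), np.float64(-170.20352222649905), np.float64(100.02327481099576), np.float64(9.690652826008069)]
[(array([0.5193, 0.1416, 0.0817]), [1.2543999029800958, 1.2543999029801647])]
red [ 0.7382 -0.2702  0.158 ]
red [ 0.6781 -0.3392  0.158 ]
```

The shaft axis comes out at (0.5194, 0.1401). The stem yaw is about −5.5° (mod 90°) and the heater yaw about 10°. Next I go over the key with tool yaw 138.3°.

Converted, -42.9 cm / 100 = -0.429, 12.2 cm / 100 = 0.122, 1.687 rad / 2 = 0.8435.

Call:
servo_tool(moves=[[0,0,0.03,0.05],[0.01,-0.03,0.07,0.11],[0.122,-0.429,0.09,0.8435],[0.122,-0.429,0.09,0.8435],[0.122,-0.429,0.09,0.8435],[0.122,-0.429,0.09,0.8435],[0.122,-0.429,0.09,0.8435],[0.122,-0.429,0.09,0.8435],[0.122,-0.429,0.09,0.8435],[0.122,-0.429,0.09,0.8435],[0.122,-0.429,0.09,0.8435],[0.122,-0.429,0.09,0.8435],[0.122,-0.429,0.09,0.8435],[0.122,-0.429,0.09,0.8435],[0.122,-0.429,0.09,0.8435],[0.122,-0.429,0.09,0.8435],[0.122,-0.429,0.09,0.8435],[0.122,-0.429,0.09,0.8435]])

```text
time: 3.32
ee_pos: [0.5869, -0.3365, 0.2619]
tcp_rot: [180.0, 0.0, 138.0]
wrist_force: [0.5, -0.2, 0.4]
opening: 0.0854
grasp_force: 0.0
```

```bash
python3 - <<'E'
from h import *
o=get_obs();im=camera('wrist');cv2.imwrite('pics/w2.png',im[:,:,::-1]);print(o['ee_pos'],o['tcp_rot'],o['q'])
np.savez('w2.npz',im=im,p=o['ee_pos'],r=o['tcp_rot'])
E
```

```text
[ 0.58690943 -0.33646001  0.26189967] [1.79997722e+02 2.98901020e-02 1.38048647e+02] [-2.98228255e+01  2.51637717e+01  3.80589023e+01  1.02865429e+02
 -4.05272549e-03  1.21285256e+01]
```

View pics/w2.png

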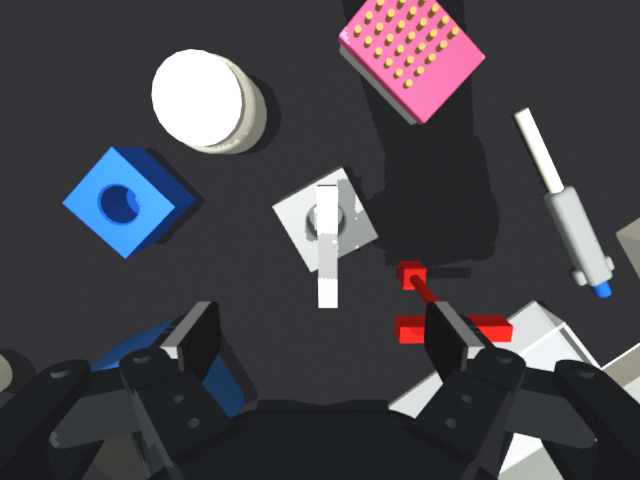

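The bar's top face runs from about (327,186) to (328,307), about 20 px wide, above the grey stand, whose top face corners are (343,168), (378,237), (311,272) and (272,206).

```bash
python3 - <<'E'
from h import *
np.set_printoptions(precision=4,suppress=True)
d=np.load('w2.npz');im=d['im'];P=(d['p'],d['r'])
g=cv2.cvtColor(im,cv2.COLOR_RGB2GRAY)
for r in (225,285,295,303): 
    e=np.diff(g[r,305:350].astype(int)); print(r,305.5+e.argmax(),305.5+e.argmin())
for c in(323,328,333): print(c,[int(x) for x in np.where(np.abs(np.diff(g[170:320,c].astype(int)))>35)[0]+170])
a,b=[plane(wray(P,p),.168) for p in((327,187),(328,307))]
print(a,b,(a+b)/2,np.linalg.norm(a-b),np.degrees(np.arctan2(*(a-b)[1::-1])))
q=np.array([plane(wray(P,p),.06) for p in((343,168),(378,237),(311,272),(272,206))]);print(q,q.mean(0))
print(tri(wray(P,(327.5,247)),ray('top',(456.8,244.4)),ray('side',(336.8,292))))
E
```

```text
225 313.5 337.5
285 317.5 337.5
295 317.5 337.5
303 317.5 337.5
323 [177, 183, 184, 185, 307, 308]
328 [174, 183, 184, 185, 307, 308]
333 [171, 172, 183, 184, 185, 307, 308]
[ 0.5555 -0.3026  0.168 ] [ 0.6226 -0.3615  0.168 ] [ 0.5891 -0.332   0.168 ] 0.08930209642267753 138.6560704877755
[[ 0.5605 -0.2838  0.06  ]
 [ 0.6372 -0.3026  0.06  ]
 [ 0.619  -0.3801  0.06  ]
 [ 0.5406 -0.3617  0.06  ]] [ 0.5893 -0.332   0.06  ]
(array([ 0.5883, -0.3337,  0.1644]), [2.4288058213575967, 2.481530989112973, 1.1254250943812845])
```

Converted, -12.3 cm / 100 = -0.123, 0.45 cm / 100 = 0.0045, 0.01 rad / 2 = 0.005.

Call:
servo_tool(moves=[[0.0022,0.0045,-0.02,0.005],[0.0022,0.0045,-0.05,0.005],[0.0022,0.0045,-0.08,0.005],[0.0022,0.0045,-0.105,0.005],[0.0022,0.0045,-0.12,0.005],[0.0022,0.0045,-0.123,0.005],[0.0022,0.0045,-0.123,0.005],[0.0022,0.0045,-0.123,0.005]])

```text
time: 4.03
ee_pos: [0.5901, -0.3317, 0.1399]
tcp_rot: [180.0, 0.1, 138.7]
wrist_force: [-0.3, -0.9, 0.9]
opening: 0.0855
grasp_force: 0.0
```

Call:
servo_tool(moves=[[0,0,0,0],[0,0,0,0],[0,0,0,0],[0,0,0,0],[0,0,0,0],[0,0,0,0],[0,0,0,0],[0,0,0,0],[0,0,0,0],[0,0,0,0]], claw=1, force=65)

```text
time: 4.87
ee_pos: [0.5898, -0.3318, 0.1385]
tcp_rot: [-180.0, 0.0, 138.8]
wrist_force: [-0.2, -0.6, 2.7]
opening: 0.0132
grasp_force: 64.2
```

Converted, 47.2 cm / 100 = 0.472, -7.04 cm / 100 = -0.0704, 0.624 rad / 2 = 0.312.

Call:
servo_tool(moves=[[0,0,0.01,0],[0,0,0.03,0],[0,0,0.06,0],[0,0,0.09,0],[0,0,0.115,0],[0,0.008,0.132,0.015],[-0.004,0.025,0.14,0.04],[-0.008,0.05,0.14,0.07],[-0.013,0.085,0.14,0.1],[-0.018,0.12,0.14,0.13],[-0.023,0.16,0.14,0.16],[-0.029,0.2,0.14,0.19],[-0.035,0.24,0.14,0.22],[-0.041,0.28,0.14,0.25],[-0.047,0.32,0.14,0.28],[-0.053,0.36,0.14,0.3],[-0.059,0.4,0.14,0.312],[-0.064,0.43,0.14,0.312],[-0.068,0.455,0.14,0.312],[-0.0704,0.472,0.14,0.312]])

```text
time: 6.53
ee_pos: [0.5184, 0.1428, 0.2787]
tcp_rot: [180.0, -0.0, 174.6]
wrist_force: [0.6, 0.1, -2.2]
opening: 0.013
grasp_force: 63.5
```

Call:
servo_tool(moves=[[0,0,0,0],[0,0,0,0],[0,0,0,0],[0,0,0,0]])

```text
time: 6.87
ee_pos: [0.5195, 0.1395, 0.2784]
tcp_rot: [-180.0, -0.0, 174.5]
wrist_force: [-0.5, 0.1, -1.9]
opening: 0.0132
grasp_force: 63.6
```

```bash
python3 - <<'E'
from h import *
o=get_obs();W=camera('wrist');T=camera('top');S=camera('side');print(o['ee_pos'],o['tcp_rot'],o['wrist_force'],o['torque'],o['q'])
np.savez('w3.npz',W=W,T=T,S=S,p=o['ee_pos'],r=o['tcp_rot'])
cr=lambda im,x,y,w=80,h=60:cv2.resize(im[y:y+h,x:x+w],(400,300),interpolation=cv2.INTER_CUBIC)
cv2.imwrite('pics/c3.png',np.vstack([np.hstack([cv2.resize(W,(400,300)),cr(T,195,235)]),np.hstack([cr(S,250,120,120,90),cr(S,258,170)])])[:,:,::-1])
E
```

```text
[0.51953681 0.13948784 0.27840425] [-1.79989820e+02 -3.64047844e-03  1.74453839e+02] [-0.50519703  0.11247792 -1.88243464] [-0.01367045  0.00653517 -0.02003453] [ 1.50330101e+01  4.66775310e+00  1.50492496e+01  1.00388483e+02
 -8.25065373e-03  2.05791713e+01]
```

View pics/c3.png

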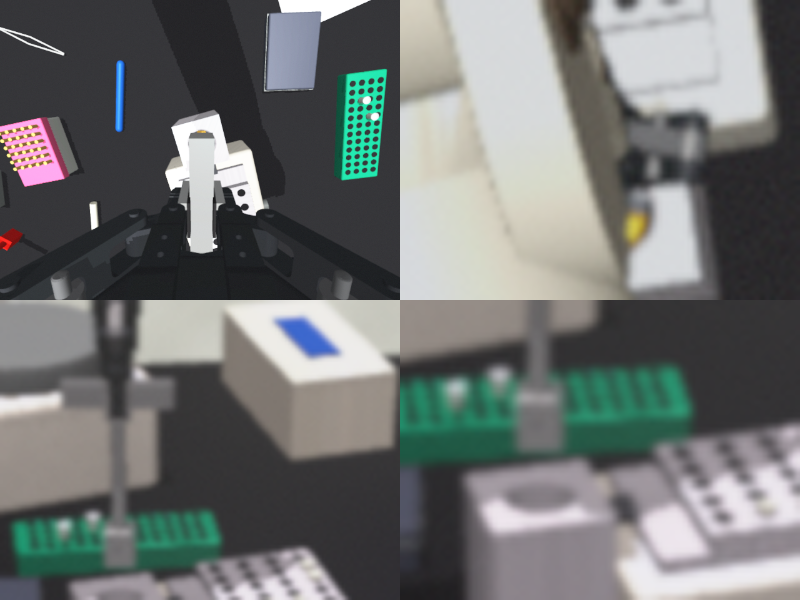

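The key hangs upright and its lower end is centred over the mouth in the side view (column ≈286 for both). I'll lower it in stages and watch the force.

Converted, -4.5 cm / 100 = -0.045, 0.06 cm / 100 = 0.0006.

Call:
servo_tool(moves=[[0,0.0006,-0.01,0],[0,0.0006,-0.022,0],[0,0.0006,-0.03,0],[0,0.0006,-0.034,0],[0,0.0006,-0.038,0],[0,0.0006,-0.042,0],[0,0.0006,-0.045,0],[0,0.0006,-0.045,0]])

```text
time: 7.68
ee_pos: [0.5193, 0.1409, 0.2329]
tcp_rot: [-180.0, -0.0, 174.5]
wrist_force: [0.0, -0.9, -2.1]
opening: 0.0131
grasp_force: 63.6
```

Converted, -5.6 cm / 100 = -0.056, -5.5 cm / 100 = -0.055.

Call:
servo_tool(moves=[[0,-0.0003,-0.008,0],[0,-0.0003,-0.018,0],[0,-0.0003,-0.028,0],[0,-0.0003,-0.038,0],[0,-0.0003,-0.046,0],[0,-0.0003,-0.052,0],[0,-0.0003,-0.055,0],[0,-0.0003,-0.056,0],[0,-0.0003,-0.056,0]])

```text
time: 8.43
ee_pos: [0.5194, 0.1406, 0.1772]
tcp_rot: [-180.0, -0.0, 174.5]
wrist_force: [-0.3, -0.1, -1.2]
opening: 0.0126
grasp_force: 63.7
```

Now I feel for the stem, 1 mm per row.

Converted, -1 cm / 100 = -0.01, -0.9 cm / 100 = -0.009.

Call:
servo_tool(moves=[[0,-0.0003,-0.002,0],[0,-0.0003,-0.004,0],[0,-0.0003,-0.006,0],[0,-0.0003,-0.007,0],[0,-0.0003,-0.008,0],[0,-0.0003,-0.009,0],[0,-0.0003,-0.01,0],[0,-0.0003,-0.01,0]])

```text
time: 9.1
ee_pos: [0.5193, 0.1403, 0.1671]
tcp_rot: [-180.0, -0.0, 174.5]
wrist_force: [0.7, 0.3, -2.6]
opening: 0.013
grasp_force: 63.7
```

Call:
servo_tool(moves=[[0,0,-0.001,0],[0,0,-0.002,0],[0,0,-0.003,0],[0,0,-0.004,0],[0,0,-0.004,0]])

```text
time: 9.52
ee_pos: [0.5193, 0.1403, 0.163]
tcp_rot: [-180.0, -0.0, 174.5]
wrist_force: [-0.1, -0.4, -2.4]
opening: 0.013
grasp_force: 63.7
```

Call:
servo_tool(moves=[[0,0,-0.001,0],[0,0,-0.002,0],[0,0,-0.003,0],[0,0,-0.004,0],[0,0,-0.005,0],[0,0,-0.006,0],[0,0,-0.007,0],[0,0,-0.008,0],[0,0,-0.008,0]])

```text
time: 10.27
ee_pos: [0.5193, 0.1404, 0.155]
tcp_rot: [-180.0, -0.0, 174.5]
wrist_force: [-0.7, -0.1, -2.5]
opening: 0.0136
grasp_force: 63.7
```

Converted, -0.1 cm / 100 = -0.001, -0.17 rad / 2 = -0.085.

Call:
servo_tool(moves=[[0,0,-0.001,-0.015],[0,0,-0.001,-0.035],[0,0,-0.001,-0.06],[0,0,-0.001,-0.085],[0,0,-0.001,-0.11],[0,0,-0.001,-0.135],[0,0,-0.001,-0.16],[0,0,-0.001,-0.185],[0,0,-0.001,-0.21],[0,0,-0.001,-0.23],[0,0,-0.001,-0.25]])

```text
time: 11.18
ee_pos: [0.5194, 0.1401, 0.1543]
tcp_rot: [-180.0, 0.0, 145.7]
wrist_force: [0.5, -0.7, -1.7]
opening: 0.013
grasp_force: 63.7
```

```bash
cat > s.py <<'E'
from workcell import *
o=get_obs()
for k in('time','ee_pos','tcp_rot','wrist_force','torque'):print(k,o[k].round(4) if k!='time' else o[k])
E
python3 s.py
```

```text
time 11.1833
ee_pos [0.5194 0.1401 0.1543]
tcp_rot [-1.799761e+02  1.210000e-02  1.457493e+02]
wrist_force [ 0.4566 -0.7226 -1.7379]
torque [-0.2865  0.0428  0.1655]
```

Converted, -0.15 rad / 2 = -0.075.

Call:
servo_tool(moves=[[0,0,0,-0.02],[0,0,0,-0.04],[0,0,0,-0.06],[0,0,0,-0.075]])

```text
time: 11.52
ee_pos: [0.5194, 0.1401, 0.1543]
tcp_rot: [-180.0, 0.0, 137.2]
wrist_force: [-0.7, -1.0, -1.5]
opening: 0.013
grasp_force: 63.7
```

```bash
python3 s.py
```

```text
time 11.5167
ee_pos [0.5194 0.1401 0.1543]
tcp_rot [-1.799730e+02  1.860000e-02  1.371505e+02]
wrist_force [-0.7016 -1.0482 -1.4811]
torque [-0.3384  0.0524  0.1612]
```

Converted, -0.08 rad / 2 = -0.04.

Call:
servo_tool(moves=[[0,0,0,-0.015],[0,0,0,-0.03],[0,0,0,-0.04],[0,0,0,-0.04]])

```text
time: 11.85
ee_pos: [0.5194, 0.1401, 0.1543]
tcp_rot: [-180.0, 0.0, 132.6]
wrist_force: [0.4, -0.6, -2.6]
opening: 0.0129
grasp_force: 63.7
```

```bash
python3 s.py
```

```text
time 11.85
ee_pos [0.5194 0.1401 0.1543]
tcp_rot [-1.799832e+02  1.680000e-02  1.326325e+02]
wrist_force [ 0.389  -0.6254 -2.6327]
torque [-0.4444  0.0605  0.0535]
```

Converted, -0.05 rad / 2 = -0.025.

Call:
servo_tool(moves=[[0,0,0,-0.015],[0,0,0,-0.025],[0,0,0,-0.03]])

```text
time: 12.1
ee_pos: [0.5194, 0.1402, 0.1543]
tcp_rot: [-180.0, 0.0, 129.2]
wrist_force: [0.3, -1.4, -1.5]
opening: 0.0129
grasp_force: 63.7
```

```bash
python3 s.py
```

```text
time 12.1
ee_pos [0.5194 0.1402 0.1543]
tcp_rot [-1.799880e+02  1.070000e-02  1.292069e+02]
wrist_force [ 0.3486 -1.4098 -1.5182]
torque [-0.5381  0.103   0.1168]
```

Converted, -0.05 cm / 100 = -0.0005, -0.04 rad / 2 = -0.02.

Call:
servo_tool(moves=[[0,-0.0005,0,-0.01],[0,-0.0005,0,-0.02],[0,-0.0005,0,-0.02]])

```text
time: 12.35
ee_pos: [0.5194, 0.1399, 0.1543]
tcp_rot: [180.0, -0.0, 126.9]
wrist_force: [-0.6, -1.0, -2.3]
opening: 0.0129
grasp_force: 63.7
```

```bash
python3 s.py
```

```text
time 12.35
ee_pos [0.5194 0.1399 0.1543]
tcp_rot [ 1.799973e+02 -3.600000e-03  1.268727e+02]
wrist_force [-0.5549 -0.9829 -2.3224]
torque [-0.28    0.1041  0.0838]
```

Converted, -0.04 cm / 100 = -0.0004, -0.05 rad / 2 = -0.025.

Call:
servo_tool(moves=[[0,-0.0004,0,-0.01],[0,-0.0004,0,-0.02],[0,-0.0004,0,-0.025],[0,-0.0004,0,-0.025]])

```text
time: 12.68
ee_pos: [0.5194, 0.1395, 0.1543]
tcp_rot: [180.0, -0.0, 124.0]
wrist_force: [-0.8, -0.8, -2.6]
opening: 0.0127
grasp_force: 63.6
```

```bash
python3 s.py
```

```text
time 12.6833
ee_pos [0.5194 0.1395 0.1543]
tcp_rot [ 1.799901e+02 -7.700000e-03  1.240412e+02]
wrist_force [-0.772  -0.7534 -2.5518]
torque [-0.0339 -0.0798  0.0821]
```

Converted, -0.05 rad / 2 = -0.025.

Call:
servo_tool(moves=[[0,0,0,-0.01],[0,0,0,-0.02],[0,0,0,-0.025],[0,0,0,-0.025]])

```text
time: 13.02
ee_pos: [0.5194, 0.1395, 0.1543]
tcp_rot: [180.0, -0.0, 121.2]
wrist_force: [-0.3, -0.3, -2.0]
opening: 0.0129
grasp_force: 63.6
```

```bash
python3 s.py
```

```text
time 13.0167
ee_pos [0.5194 0.1395 0.1543]
tcp_rot [ 1.799981e+02 -3.600000e-03  1.211689e+02]
wrist_force [-0.3249 -0.2761 -1.9716]
torque [-0.0064 -0.0673  0.0911]
```

Converted, -0.04 rad / 2 = -0.02.

Call:
servo_tool(moves=[[0,0,0,-0.01],[0,0,0,-0.02],[0,0,0,-0.02]])

```text
time: 13.27
ee_pos: [0.5194, 0.1394, 0.1543]
tcp_rot: [-180.0, 0.0, 118.8]
wrist_force: [0.5, -0.6, -3.3]
opening: 0.0128
grasp_force: 63.6
```

```bash
python3 s.py
```

```text
time 13.2667
ee_pos [0.5194 0.1394 0.1543]
tcp_rot [-1.799996e+02  1.000000e-03  1.188267e+02]
wrist_force [ 0.4722 -0.622  -3.3123]
torque [-0.0645 -0.0508  0.0891]
```

Converted, -0.04 rad / 2 = -0.02.

Call:
servo_tool(moves=[[0,0,0,-0.01],[0,0,0,-0.02],[0,0,0,-0.02]])

```text
time: 13.52
ee_pos: [0.5194, 0.1394, 0.1543]
tcp_rot: [-180.0, -0.0, 116.5]
wrist_force: [-0.0, 0.5, -2.9]
opening: 0.0129
grasp_force: 63.6
```

```bash
python3 s.py
```

```text
time 13.5167
ee_pos [0.5194 0.1394 0.1543]
tcp_rot [-1.799977e+02 -8.000000e-04  1.165343e+02]
wrist_force [-0.0337  0.5258 -2.891 ]
torque [-0.1093 -0.0614  0.0788]
```

Converted, -0.04 rad / 2 = -0.02.

Call:
servo_tool(moves=[[0,0,0,-0.01],[0,0,0,-0.02],[0,0,0,-0.02]])

```text
time: 13.77
ee_pos: [0.5194, 0.1394, 0.1543]
tcp_rot: [-180.0, 0.0, 114.3]
wrist_force: [-0.4, -1.0, -2.7]
opening: 0.0129
grasp_force: 63.7
```

```bash
python3 s.py
```

```text
time 13.7667
ee_pos [0.5194 0.1394 0.1543]
tcp_rot [-1.799968e+02  1.700000e-03  1.142548e+02]
wrist_force [-0.3927 -0.9796 -2.7477]
torque [-0.1529  0.0269  0.2221]
```

Torque is rising a little, so I'll use smaller steps.

Converted, -0.02 rad / 2 = -0.01.

Call:
servo_tool(moves=[[0,0,0,-0.01],[0,0,0,-0.01]])

```text
time: 13.93
ee_pos: [0.5194, 0.1394, 0.1543]
tcp_rot: [-180.0, 0.0, 113.1]
wrist_force: [0.3, -0.1, -3.0]
opening: 0.0133
grasp_force: 63.7
```

```bash
python3 s.py
```

```text
time 13.9333
ee_pos [0.5194 0.1394 0.1543]
tcp_rot [-1.799986e+02  2.700000e-03  1.131270e+02]
wrist_force [ 0.3148 -0.0663 -3.0404]
torque [-0.1571  0.0005  0.3115]
```

Converted, -0.01 rad / 2 = -0.005.

Call:
servo_tool(moves=[[0,0,0,-0.005],[0,0,0,-0.005]])

```text
time: 14.1
ee_pos: [0.5194, 0.1394, 0.1543]
tcp_rot: [-180.0, 0.0, 112.6]
wrist_force: [-0.2, -1.0, -2.4]
opening: 0.0126
grasp_force: 63.7
```

```bash
python3 s.py; python3 -c "
from h import *
S=camera('side');W=camera('wrist');np.savez('w4.npz',S=S,W=W)
a=cv2.imread('pics/side0.png')[:,:,::-1]
f=lambda im:cv2.resize(im[190:250,275:355],(400,300),interpolation=cv2.INTER_CUBIC)
cv2.imwrite('pics/c4.png',np.vstack([np.hstack([f(a),f(S)]),np.hstack([cv2.resize(W,(400,300)),cv2.resize(W[150:270,240:400],(400,300))])])[:,:,::-1])"
```

```text
time 14.1
ee_pos [0.5194 0.1394 0.1543]
tcp_rot [-1.799988e+02  1.700000e-03  1.125966e+02]
wrist_force [-0.2003 -1.0315 -2.3667]
torque [-0.1389 -0.0676  0.3765]
```

View pics/c4.png

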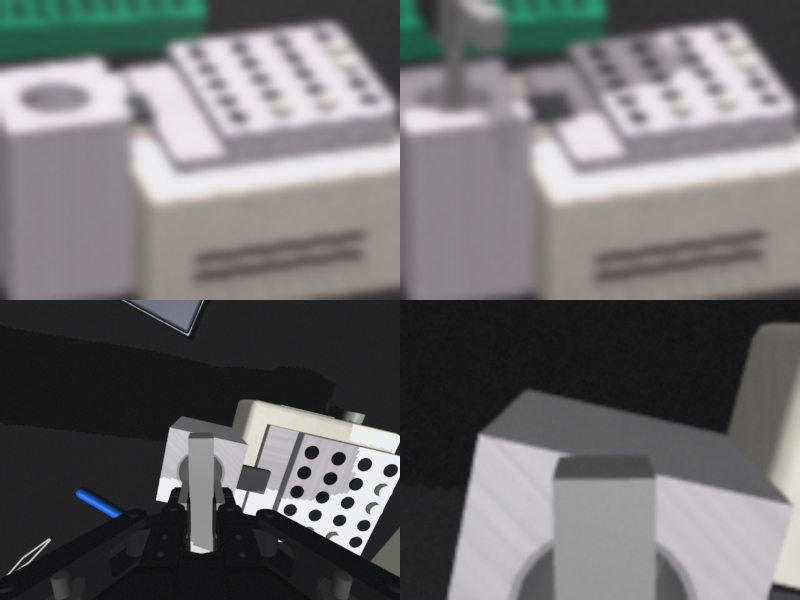

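The tongue is now clearly out over the block's edge: dark patch at about (385–432, 263–305) in the wrist view. Its position needs measuring after one tiny nudge.

Converted, -0.012 rad / 2 = -0.006.

Call:
servo_tool(moves=[[0,0,0,-0.006],[0,0,0,-0.006]])

```text
time: 14.37
ee_pos: [0.5194, 0.1395, 0.1543]
tcp_rot: [180.0, 0.0, 111.9]
wrist_force: [0.5, -0.4, -1.0]
opening: 0.0128
grasp_force: 63.8
```

```bash
python3 s.py; python3 - <<'E'
from h import *
np.set_printoptions(precision=4,suppress=True)
o=get_obs();W=camera('wrist');P=(o['ee_pos'],o['tcp_rot'])
g=cv2.cvtColor(W,cv2.COLOR_RGB2GRAY)
m=np.zeros_like(g);m[255:320,378:445]=((g[255:320,378:445]>35)&(g[255:320,378:445]<100))
c=max(cv2.findContours(m,0,1)[0],key=cv2.contourArea);r=cv2.minAreaRect(c);print(r)
h=np.radians(10);u=np.array([np.cos(h),np.sin(h),0]);v=np.array([-u[1],u[0],0]);ax=np.array([.5194,.1401,0])
for z in(.099,.103):
    for p in cv2.boxPoints(r): X=plane(wray(P,p),z)-ax;print(z,p,X@u,X@v)
E
```

```text
time 14.3667
ee_pos [0.5194 0.1395 0.1543]
tcp_rot [1.799995e+02 1.100000e-03 1.118994e+02]
wrist_force [ 0.5175 -0.3575 -0.9798]
torque [-0.1404 -0.0636  0.4914]
((404.13629150390625, 284.0282897949219), (51.44773483276367, 59.44870376586914), 61.11341857910156)
0.099 [365.6837 275.8642] 0.027593198568418773 0.0009760450774133337
0.099 [417.7357 247.1459] 0.053837344441321516 0.025107415606409444
0.099 [442.5889 292.1924] 0.07702759357878386 0.0002912289420589931
0.099 [390.5369 320.9107] 0.05034051308500173 -0.025368492655814444
0.103 [365.6837 275.8642] 0.026765759897467063 0.0022735891388142512
0.103 [417.7357 247.1459] 0.05247931272178703 0.025917081818118946
0.103 [442.5889 292.1924] 0.07520071120406596 0.001602618326631668
0.103 [390.5369 320.9107] 0.04905317882381532 -0.023538325865631555
```

The torque gradient (~10 N m/rad, reaching 0.49 N m) shows the stop. I'll relax the twist within the play, then draw the key out.

Converted, 12.6 cm / 100 = 0.126, 12.2 cm / 100 = 0.122, 0.12 rad / 2 = 0.06.

Call:
servo_tool(moves=[[0,0,0,0.02],[0,0,0,0.045],[0,0,0,0.06],[0,0,0.003,0.06],[0,0,0.007,0.06],[0,0,0.012,0.06],[0,0,0.018,0.06],[0,0,0.025,0.06],[0,0,0.033,0.06],[0,0,0.043,0.06],[0,0,0.053,0.06],[0,0,0.065,0.06],[0,0,0.077,0.06],[0,0,0.09,0.06],[0,0,0.102,0.06],[0,0,0.114,0.06],[0,0,0.122,0.06],[0,0,0.126,0.06],[0,0,0.126,0.06],[0,0,0.126,0.06]])

```text
time: 16.08
ee_pos: [0.5195, 0.1395, 0.2801]
tcp_rot: [-180.0, -0.0, 118.8]
wrist_force: [-0.6, -0.4, -2.8]
opening: 0.0129
grasp_force: 63.7
```

```bash
python3 s.py; python3 - <<'E'
from h import *
o=get_obs();W=camera('wrist');np.savez('w5.npz',W=W,p=o['ee_pos'],r=o['tcp_rot'],S=camera('side'))
S=np.load('w5.npz')['S']
cv2.imwrite('pics/c5.png',np.hstack([cv2.resize(W[150:330,220:460],(480,360),interpolation=cv2.INTER_CUBIC),cv2.resize(S[180:240,270:320],(300,360),interpolation=cv2.INTER_CUBIC)])[:,:,::-1])
E
```

```text
time 16.0833
ee_pos [0.5195 0.1395 0.2801]
tcp_rot [-1.799924e+02 -1.900000e-03  1.188190e+02]
wrist_force [-0.6342 -0.4422 -2.7557]
torque [0.0495 0.0053 0.0252]
```

View pics/c5.png

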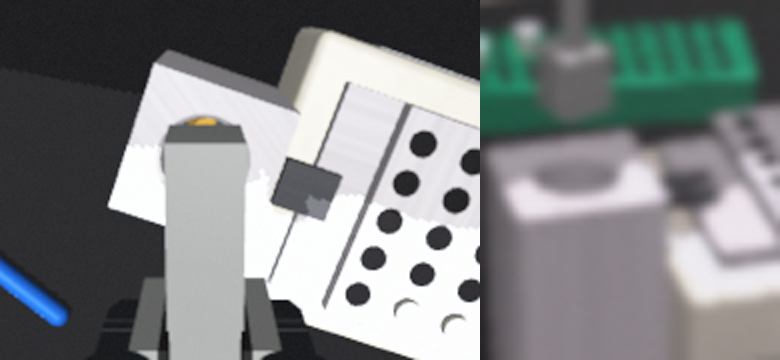

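The tongue patch in the wrist view has its outer corners at (391,237.5) and (384,259). I compare them with the first wrist view, where they were (363,49) and (395,75).

```bash
python3 - <<'E'
from h import *
h=np.radians(10);u=np.array([np.cos(h),np.sin(h),0]);ax=np.array([.5194,.1401,0])
for f,ps in(('w1',((363,49),(395,75),(344,78),(378,103))),('w5',((391,237.5),(384,259),(364,228.5),(356,251.5)))):
    d=np.load(f+'.npz')
    for p in ps: print(f,p,[round(float((plane(wray((d['p'],d['r']),p),z)-ax)@u),4) for z in(.099,.103,.115)])
E
```

```text
w1 (363, 49) [0.0571, 0.0559, 0.0525]
w1 (395, 75) [0.0556, 0.0544, 0.0511]
w1 (344, 78) [0.039, 0.0382, 0.0358]
w1 (378, 103) [0.0382, 0.0374, 0.0351]
w5 (391, 237.5) [0.0674, 0.0664, 0.0631]
w5 (384, 259) [0.069, 0.0679, 0.0646]
w5 (364, 228.5) [0.0394, 0.0386, 0.0364]
w5 (356, 251.5) [0.04, 0.0393, 0.037]
```

The tongue tip is at about 67 mm, so it is fully out. Next I carry the key back to the stand.

Converted, -47.13 cm / 100 = -0.4713, 7.03 cm / 100 = 0.0703, 0.348 rad / 2 = 0.174.

Call:
servo_tool(moves=[[0.001,-0.007,0,0.01],[0.004,-0.023,0,0.025],[0.008,-0.05,0,0.045],[0.013,-0.085,0,0.065],[0.018,-0.12,0,0.085],[0.024,-0.16,0,0.105],[0.03,-0.2,0,0.125],[0.036,-0.24,0,0.145],[0.042,-0.28,0,0.16],[0.048,-0.32,0,0.174],[0.054,-0.36,0,0.174],[0.06,-0.4,0,0.174],[0.065,-0.43,0,0.174],[0.068,-0.453,0,0.174],[0.07,-0.467,0,0.174],[0.0703,-0.471,0,0.174],[0.0703,-0.4713,0,0.174],[0.0703,-0.4713,-0.01,0.174],[0.0703,-0.4713,-0.03,0.174],[0.0703,-0.4713,-0.04,0.174]])

```text
time: 17.85
ee_pos: [0.5896, -0.3303, 0.2387]
tcp_rot: [180.0, -0.1, 138.8]
wrist_force: [-0.7, 0.6, -3.2]
opening: 0.0129
grasp_force: 63.6
```

Converted, -3.5 cm / 100 = -0.035, -3 cm / 100 = -0.03.

Call:
servo_tool(moves=[[0,0,-0.01,0],[0,0,-0.022,0],[0,0,-0.03,0],[0,0,-0.035,0],[0,0,-0.035,0],[0,0,-0.035,0]])

```text
time: 18.35
ee_pos: [0.5897, -0.3313, 0.2056]
tcp_rot: [180.0, 0.0, 138.8]
wrist_force: [-0.8, -0.4, -1.2]
opening: 0.0128
grasp_force: 63.6
```

```bash
python3 s.py; python3 - <<'E'
from h import *
o=get_obs();T=camera('top');S=camera('side');W=camera('wrist')
cr=lambda im,x,y,w=80,h=60:cv2.resize(im[y:y+h,x:x+w],(400,300),interpolation=cv2.INTER_CUBIC)
cv2.imwrite('pics/c6.png',np.hstack([cr(S,300,290),cr(T,405,220)])[:,:,::-1])
E
```

```text
time 18.35
ee_pos [ 0.5897 -0.3313  0.2056]
tcp_rot [1.799940e+02 3.200000e-03 1.387849e+02]
wrist_force [-0.7809 -0.4087 -1.1606]
torque [-0.0186 -0.0328  0.0152]
```

View pics/c6.png

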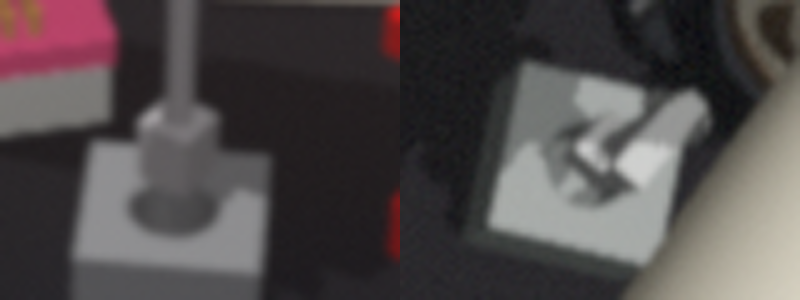

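Key end is about 17 mm above the stand, at column ≈177 against the hole's 174 in the side crop, so it is well centred. I continue down slowly.

Converted, -2.5 cm / 100 = -0.025, -1.2 cm / 100 = -0.012.

Call:
servo_tool(moves=[[-0.0003,-0.0005,-0.006,0],[-0.0003,-0.0005,-0.012,0],[-0.0003,-0.0005,-0.016,0],[-0.0003,-0.0005,-0.019,0],[-0.0003,-0.0005,-0.022,0],[-0.0003,-0.0005,-0.025,0],[-0.0003,-0.0005,-0.025,0]])

```text
time: 19.08
ee_pos: [0.5892, -0.3323, 0.1795]
tcp_rot: [-180.0, -0.1, 138.8]
wrist_force: [-0.2, -1.3, -3.4]
opening: 0.0129
grasp_force: 63.7
```

Entered the hole with no contact force.

Converted, -3.95 cm / 100 = -0.0395, -3.4 cm / 100 = -0.034.

Call:
servo_tool(moves=[[0,0,-0.007,0],[0,0,-0.015,0],[0,0,-0.023,0],[0,0,-0.03,0],[0,0,-0.034,0],[0,0,-0.036,0],[0,0,-0.0375,0],[0,0,-0.0385,0],[0,0,-0.0395,0],[0,0,-0.0395,0]])

```text
time: 19.92
ee_pos: [0.5895, -0.3324, 0.1409]
tcp_rot: [180.0, 0.0, 138.8]
wrist_force: [1.0, 0.0, -2.0]
opening: 0.0133
grasp_force: 63.7
```

Converted, -0.12 cm / 100 = -0.0012, -0.08 cm / 100 = -0.0008.

Call:
servo_tool(moves=[[0,0,-0.0008,0],[0,0,-0.0012,0],[0,0,-0.0012,0]])

```text
time: 20.17
ee_pos: [0.5894, -0.3324, 0.1396]
tcp_rot: [180.0, 0.0, 138.8]
wrist_force: [-1.1, -0.1, -2.3]
opening: 0.013
grasp_force: 63.7
```

Converted, -0.1 cm / 100 = -0.001, -0.05 cm / 100 = -0.0005.

Call:
servo_tool(moves=[[0,0,-0.0005,0],[0,0,-0.001,0],[0,0,-0.001,0]])

```text
time: 20.42
ee_pos: [0.5894, -0.3324, 0.1386]
tcp_rot: [180.0, 0.0, 138.8]
wrist_force: [0.2, 0.1, -2.0]
opening: 0.013
grasp_force: 63.9
```

Converted, -0.05 cm / 100 = -0.0005.

Call:
servo_tool(moves=[[0,0,-0.0005,0],[0,0,-0.0005,0],[0,0,-0.0005,0]])

```text
time: 20.67
ee_pos: [0.5895, -0.3324, 0.1385]
tcp_rot: [180.0, 0.0, 138.8]
wrist_force: [-0.7, 0.1, 2.2]
opening: 0.0132
grasp_force: 64.2
```

Seated on the floor of the hole (force rose by about 4 N). Now I release.

Call:
servo_tool(moves=[[0,0,0,0],[0,0,0,0],[0,0,0,0],[0,0,0,0],[0,0,0,0],[0,0,0,0],[0,0,0,0],[0,0,0,0],[0,0,0,0]], claw=0)

```text
time: 21.42
ee_pos: [0.5894, -0.3324, 0.1381]
tcp_rot: [180.0, 0.0, 138.8]
wrist_force: [-0.7, -0.4, -0.1]
opening: 0.0854
grasp_force: 0.0
```

Converted, -18 cm / 100 = -0.18, -17 cm / 100 = -0.17.

Call:
servo_tool(moves=[[0,0,0.01,0],[0,0,0.03,0],[0,0,0.06,0],[0,0,0.09,0],[0,0,0.12,0],[-0.01,0,0.14,0],[-0.04,0,0.14,0],[-0.08,0,0.14,0],[-0.12,0,0.14,0],[-0.15,0,0.14,0],[-0.17,0,0.14,0],[-0.18,0,0.14,0],[-0.18,0,0.14,0],[-0.18,0,0.14,0]])

```text
time: 22.58
ee_pos: [0.4097, -0.3326, 0.2788]
tcp_rot: [180.0, 0.1, 138.7]
wrist_force: [-0.1, -1.0, 0.6]
opening: 0.0853
grasp_force: 0.0
```

```bash
python3 s.py; python3 - <<'E'
from h import *
T=camera('top');S=camera('side')
cr=lambda im,x,y,w=80,h=60:cv2.resize(im[y:y+h,x:x+w],(400,300),interpolation=cv2.INTER_CUBIC)
cv2.imwrite('pics/c7.png',np.vstack([np.hstack([cr(T,405,220),cr(T,190,245)]),np.hstack([cr(S,300,275,100,75),cr(S,262,195)])])[:,:,::-1])
E
```

```text
time 22.5833
ee_pos [ 0.4097 -0.3326  0.2788]
tcp_rot [1.799849e+02 7.850000e-02 1.387242e+02]
wrist_force [-0.0928 -0.9501  0.5886]
torque [-0.0098 -0.0178 -0.0116]
```

View pics/c7.png

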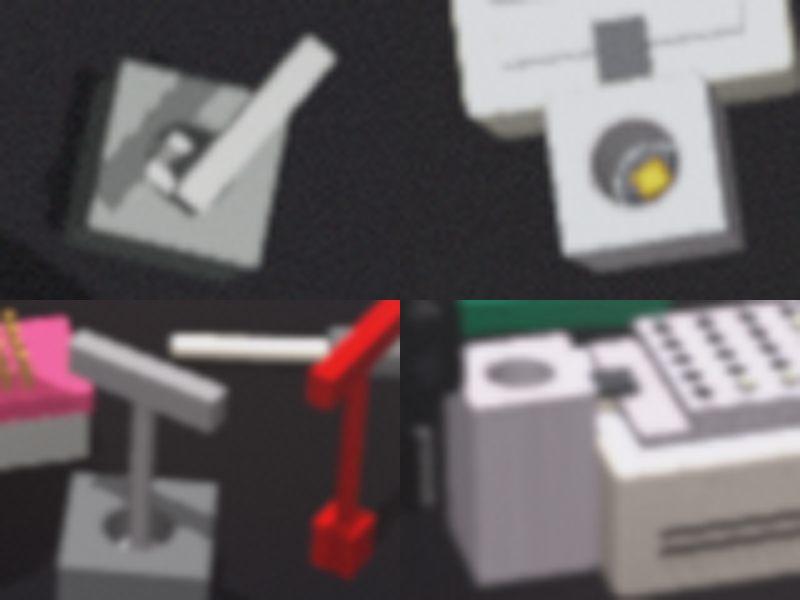

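The key stands in its stand exactly as at the start, with its bar ends at the same pixels. The tongue is out over the block, so I'm handing in.

```bash
python3 -c "
from workcell import *
print(job_done())"
```

```text
the job is handed in; nothing more can be done
None
```

The stem was turned clockwise to its stop, with the tongue measured about 67 mm out and a peak torque of about 0.5 N m; the key is back upright and fully down in its stand, and the job was handed in at about 23 s.

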